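# Index and seat a drive plate on its spindle

## Task

The round steel drive plate sits raised on the green spindle base. Turn it with a fingertip, pushing sideways against the brass drive pin, until the notch in the plate's rim stands over the steel dowel on the base, then press the plate straight down until it is fully home with the dowel in the notch, and leave it so. Do not grip the brass pin, lift the plate, force it down onto the dowel, or disturb the tape roll and thread spool.

Things in the scene. Friction and masses are not known exactly. Their poses are not given: they have to be found in the camera images.
- spindle_base: Green round cast base fixed on the bench, 160 mm across, top face 30 mm above the bench (156 mm across). Origin at the centre of its underside, on the upright spindle axis. Its own -x direction points from the axis to the dowel; a short yellow line painted on the base's rim, outside the plate, marks that direction. It is bolted down and differs in place and yaw from start to start.
- dowel_tip (a point): Tip of the steel locating dowel that stands in a 24 mm deep bore of the base (up to 0.5 mm of play) 60 mm from the spindle axis: 10 mm thick, tapering over its last 6 mm to a 4 mm wide nose; the tip is 42 mm above the bench. While the plate is raised the tip is 2 mm below the plate's underside and mostly hidden by it; look for the yellow line on the base.
- sleeve (a joint): How far the plate has been pushed down the spindle, in m: 0 = raised (start), 0.012 = fully home (a stop). It moves stiffly by friction (a push of about 5 to 7 N at the start takes it down), has no spring and stays where it is left; negative values mean the plate has been pulled up. Misaligned, the plate goes down about 2 mm and then meets the dowel, which stops it (it yields another 1 mm for about every 7 N).
- plate (a joint): Turn of the plate on the base in rad, growing counter-clockwise seen from above, without end stops; the notch is over the dowel at 0 (equally at 2 pi). It starts anywhere between 0.7 and 5.58. Friction of about 0.08 N m holds it where it is left, so a fingertip pushing the brass pin needs about 2 N, square to the line from the axis to the pin.
- notch (a point): Centre of the notch in the plate's rim, on the plate's upper face, 60 mm from the axis. The steel plate is 130 mm across and 12 mm thick (underside 44 mm, upper face 56 mm above the bench when raised; 12 mm lower when home). The notch is open to the rim, 14 mm wide, runs in to 51 mm from the axis and passes right through; a red line on the plate runs from it towards the centre.
- hub (a point): Centre of the top of the plate's dark steel hub, a 32 mm wide boss standing 4 mm above the plate's upper face, on the spindle axis: 60 mm above the bench when raised, 48 mm when home. A good place to press.
- drive_pin: Upright brass drive pin fixed in the plate, 12 mm thick (a 16 mm collar in the lowest 4 mm), 26 mm tall; origin at the centre of its foot, on the plate's upper face, 46 mm from the spindle axis, exactly opposite the notch. It turns with the plate.
- tape_roll: Loose roll of yellow tape, 56 mm wide, 22 mm high, lying on the bench right of the base, near the bench edge; origin at the centre of its underside. To be left alone.
- spool: Loose orange thread spool, 43 mm wide, 47 mm high, upright, left of the base; origin at the centre of its underside. To be left alone.

How it is judged:
On the way:
1. the notch stands over the dowel (within 6 mm) while the plate is still raised (less than 7 mm down) (horizontal distance between notch and dowel_tip below 0.006 m and value of joint sleeve below 0.007 m), for 0.1 s.
At the end, for the whole second after the job is handed in: The plate is pressed home (at least 10.5 of its 12 mm down) with the dowel in the notch (centres within 4 mm seen from above), at rest (value of joint sleeve above 0.0105 m and horizontal distance between notch and dowel_tip below 0.004 m and linear speed of drive_pin below 0.01 m/s); the robot touches nothing.
It fails at once if the plate is lifted (pulled up the spindle by more than 4 mm) (value of joint sleeve below -0.004 m).
It fails at once if the brass drive pin is gripped or shoved with more than 30 N (contact force between the fingers and drive_pin above 30 N).
It fails at once if the plate is forced down more than 7 mm with the notch off the dowel by more than 7 mm (value of joint sleeve above 0.007 m and horizontal distance between notch and dowel_tip above 0.007 m).
It fails at once if the tape roll or the thread spool is moved more than 20 mm (distance of any of tape_roll, spool from where it was at the start of the episode above 0.02 m).
It also fails if it takes over 58 s, if anything falls off the work surface, if the arm or the gripper's body presses on something with over 40 N, if the wrist force passes 120 N, or if a joint passes its speed limit or range.

## Robot

A 7-joint arm with a two-finger parallel gripper is mounted at the origin on a cart in front of the work surface, level with it; the furniture and walls round the work are solid. World frame = base frame: x ahead of the robot, y to its left, z up, the work surface at z = 0. Lengths are in m, angles in rad, forces in N, time in s.
With the tool pointing down it reaches from about 0.4 to 0.875 m from the base axis. Payload 19.3 kg.
Tool frame: the origin (TCP) lies where the fingers leave the gripper's body, on its centre line; the fingertips stand bot.tip_reach ahead of it and the grasp point (between the pads) lies 54 mm ahead of it (bot.tip_reach is the distance from the TCP to the fingertips, in m); z points along the fingers, y is the line along which they close (so a half turn about z gives the same grasp; the last joint's range is limited). The gripper opens to 85 mm and grips with 20 to 120 N. Pads are 22 mm wide; open, the fingers measure 114 mm over their backs; the gripper's body (76 mm by 85 mm) begins 54 mm behind the grasp point. The pads swing forward as they close: fully open they stand 13 mm farther back than shut.
Start: joints at [-1.319, 0.521, -0.036, 1.599, 0.021, 1.021, -0.113], TCP at [0.198, 0.593, 0.304] pointing down, gripper open.
Joint ranges: [-2.91, 2.91], [-0.3, 2.13], [-1.5, 1.42], [0.17, 2.43], [-1.26, 4.41], [0.16, 1.93], [-2.52, 2.52]. Speed limits (rad/s): [1.89, 1.89, 2.39, 2.39, 3.01, 3.01, 3.01].

## Interface

Orientations are given as [roll, pitch, yaw] about the fixed x, y, z axes, in that order (R = Rz(yaw) Ry(pitch) Rx(roll)).
In Python, from workcell import bot gives the robot as it stands. The module is installed in compiled form; this text tells all that it offers.
- The arm moves only by the shell command python3 -m jog 'ROWS' [FORCE]. ROWS is JSON, a list that holds one entry, the list of rows, each a list of 7 numbers: the shift along the tool's x, y, z in mm, then the turn, a rotation vector about the tool's x, y, z in rad, then the opening, from 0 (shut) to 1 (fully open). In form: [[[tx, ty, tz, wx, wy, wz, fingers], ...]]. A call has 1 to 5 rows; each row shifts and turns the commanded pose from where the row before left it, along the tool's axes as they then stand; what a row does not reach is not made up. A row lasts 1/10 s, in which the tool goes at most 50 mm and 8.59 degrees, less where a joint would pass 70% of its speed; a pose out of reach is approached as far as the arm can. A call is refused whole if a number of a shift passes 50 or a number of a turn 0.15, either way. A call with a gripper value outside its range is refused whole. The fingers move at their own pace and stop on an object; FORCE is the grip in N (left out, the last holds). Time passes only in rows, so rows that do not move let the fingers close. It gives the time, the measured TCP pose, the force, the opening and the grip force at its end, in the units of the state.
- bot.observe(): the state, without advancing time (a new reading comes with each control period).
- bot.grab_frame(name): name is "side" or "top"; returns a dict with "img" (420x560x3 uint8, red, green, blue), "intrinsics" (3x3 intrinsics, pixels), "k1" (the pictures are not rectified: a ray, as slopes to the right and down, at radius r is drawn at 1 + k1 r^2 times it, then the intrinsics apply), "R" (3x3) and "t" (3): a world point X has camera coordinates R X + t. Camera axes: x right, y down, z forward; pixel columns grow to the right and rows downward; lengths in m; the calibration is good to about 2 mm. A picture is of the moment at which its call begins. There is no depth.
- bot.job_done(): hands the job in; it is judged then, once.
Trained networks look in a picture, given as the dict that the camera call returned (one of the last four; its "shot" number tells which), for a name from the list of things; names that differ only in an ending like _2 or _b are one class to them, and where a whole thing is asked for, a point or a joint stands for the part that bears it (a point fixed in the world has none). Each returns a list of dicts, best first, with "conf" (0 to 1); they miss things now and then, are a little off and sometimes report something else, mostly with a low value. They report only what shows in the picture. A call takes as long as a camera call.
- bot.trace(query, picture): "region" (420x560 bool, what is visible of it).
- bot.spot_point(query, picture): "xyz" ([x, y, z] in m, in world coordinates, good to about 4 mm: a listed point, or the origin of a listed thing).
The state is a dict: "clock": time; "qpos": joint angles; "qd": joint speeds; "joint_efforts": joint torques, N m; "position": TCP position; "tool_rot": TCP orientation; "force": force on the tool from outside, world axes, zero at the start; "moment": the same for the moment, N m; "grip_width": finger opening in m; "finger_force": force on a finger pad.
Only numpy, scipy, OpenCV 4.12 (cv2) and the standard library are available. Lean on these libraries where they do the work, as an engineer would, in place of code of your own. Each camera call takes 0.05 s, during which the arm holds its last target. There are 200 camera calls.

## Working session

There is one attempt and no reset: what is moved stays moved. The work goes in short steps, Python scripts to look and compute and a shell command to move; the robot and the scene stay as the last step left them, time stands still between calls to the robot, and variables do not carry over. Pictures are saved under pics/ and viewed, at most 10 in all, crops included, and the job is handed in when it is done.

```bash
mkdir -p pics; cat > h.py <<'E'
import numpy as np, cv2
from workcell import bot
def pix(f,X):
    c=f["R"]@np.array(X)+f["t"]; s=c[:2]/c[2]; s=s*(1+f["k1"]*(s@s)); K=np.array(f["intrinsics"]); return (K@[*s,1])[:2]
def ray(f,uv,z):
    K=np.array(f["intrinsics"]); d=np.linalg.inv(K)@[*uv,1]; s=d[:2].copy()
    for _ in range(20): s=d[:2]/(1+f["k1"]*(s@s))
    R=np.array(f["R"]); C=-R.T@f["t"]; w=R.T@[*s,1]; return C+w*(z-C[2])/w[2]
def shot(n,fn):
    f=bot.grab_frame(n); cv2.imwrite('pics/'+fn,f["img"][:,:,::-1]); return f
E
python3 - <<'E'
from h import *
o=bot.observe(); print(o["position"],o["tool_rot"],o["clock"],bot.tip_reach,o["force"],o["grip_width"])
for n in("top","side"):
    f=shot(n,n+"0.png"); print(n,"cam",-np.array(f["R"]).T@f["t"])
    for q in("spindle_base","dowel_tip","notch","hub","drive_pin","tape_roll","spool"):
        r=bot.spot_point(q,f)
        print(q,[(np.round(a["xyz"],4),round(a["conf"],2),np.round(pix(f,a["xyz"]))) for a in r[:2]])
E
```

```text
[0.1976092  0.59265107 0.30329913] [-3.14037675e+00  7.67766530e-05  2.81978108e+00] 0.0 0.0726 [ 0.09832705 -0.33360568 -1.00331097] 0.0853815510906433
top cam [0.29020622 0.34071867 0.89919954]
spindle_base [(array([0.5514, 0.3443, 0.0011]), 0.84, array([274., 202.]))]
dowel_tip []
notch [(array([0.5223, 0.401 , 0.06  ]), 0.91, array([244., 208.]))]
hub [(array([0.5496, 0.3441, 0.0539]), 0.69, array([274., 195.]))]
drive_pin [(array([0.5683, 0.3041, 0.0538]), 0.45, array([295., 186.]))]
tape_roll [(array([4.077e-01, 1.982e-01, 1.000e-04]), 0.69, array([349., 273.]))]
spool [(array([ 0.4476,  0.5236, -0.0025]), 0.64, array([184., 253.]))]
side cam [ 0.32129736 -0.45134898  0.75761732]
spindle_base [(array([ 0.5476,  0.3461, -0.0015]), 0.84, array([296., 225.]))]
dowel_tip [(array([0.5019, 0.3047, 0.0402]), 0.39, array([280., 227.]))]
notch [(array([0.5268, 0.3994, 0.0536]), 0.79, array([282., 193.]))]
hub [(array([0.5522, 0.3463, 0.0616]), 0.94, array([299., 204.]))]
drive_pin [(array([0.57  , 0.3019, 0.0537]), 0.41, array([312., 219.]))]
tape_roll [(array([0.4138, 0.1966, 0.003 ]), 0.71, array([248., 282.]))]
spool [(array([ 0.4509,  0.5248, -0.0016]), 0.82, array([241., 183.]))]
```

```bash
python3 -c "
import cv2
a=cv2.imread('pics/top0.png')[130:280,190:390];b=cv2.imread('pics/side0.png')[150:300,200:400]
cv2.imwrite('pics/c0.png',cv2.resize(cv2.hconcat([a,b]),(800,300),interpolation=cv2.INTER_CUBIC))"
```

```text
(no output)
```

View pics/c0.png

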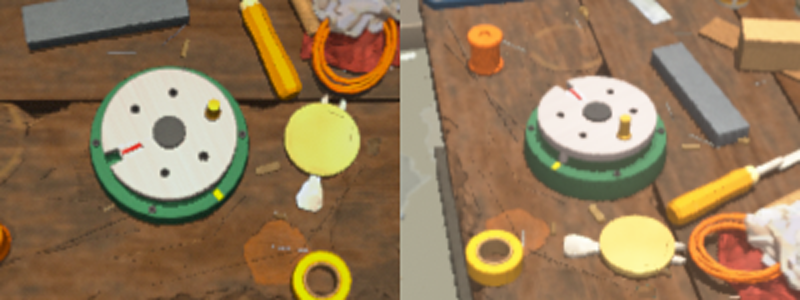

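View pics/top0.png

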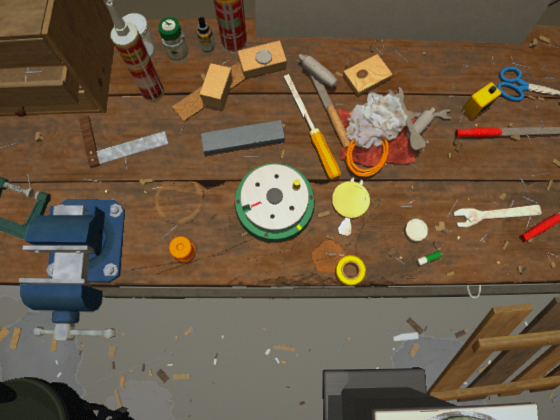

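```bash
cat >> h.py <<'E'
H=np.array([.5505,.3450]) # hub xy
def meas(n,zp=.056,hub=None):
    f=bot.grab_frame(n); im=f["img"]; hsv=cv2.cvtColor(im,cv2.COLOR_RGB2HSV)
    def mom(m):
        ys,xs=np.nonzero(m); return np.array([xs.mean(),ys.mean()]),len(xs)
    out={}
    r=bot.trace("hub",f)
    for q in("hub",):
        pass
    # xy grid of pixels at given heights
    h=pix(f,[*H,zp]); yy,xx=np.mgrid[:420,:560]; near=np.hypot(xx-h[0],yy-h[1])<50
    S,V,Hh=hsv[...,1].astype(int),hsv[...,2],hsv[...,0]
    hub=cv2.connectedComponents(((V<95)&(S<60)&(np.hypot(xx-h[0],yy-h[1])<12)).astype(np.uint8))[1]>0
    masks=dict(hub=(hub,zp+.004),red=(near&((Hh<8)|(Hh>172))&(S>120)&(V>100),zp),yel=(near&(Hh>22)&(Hh<35)&(S>150)&(V>120),.03))
    for k,(m,z) in masks.items():
        nb,l,st,c=cv2.connectedComponentsWithStats(m.astype(np.uint8))
        out[k]=[(np.round(c[i],1),st[i,4],np.round(ray(f,c[i],z)[:2],4)) for i in range(1,nb) if st[i,4]>3 ]
    for k in out:
        for e in out[k]:
            v=e[2]-H; print(n,k,*e,"r %.1f ang %.1f"%(1e3*np.hypot(*v),np.degrees(np.arctan2(v[1],v[0]))))
    for q in("notch","drive_pin"):
        for a in bot.spot_point(q,f)[:1]:
            v=np.array(a["xyz"])[:2]-H; print(n,q,np.round(a["xyz"],4),"r %.1f ang %.1f"%(1e3*np.hypot(*v),np.degrees(np.arctan2(v[1],v[0]))))
    return f
E
python3 - <<'E'
from h import *
meas("top");meas("side")
E
```

```text
top hub [274.3 202.2] 15 [0.5339 0.3437] r 16.7 ang -175.5
top red [255.3 203.9] 18 [0.5319 0.3798] r 39.5 ang 118.1
top yel [296.5 182.3] 28 [0.5834 0.2997] r 56.0 ang -54.0
top yel [298.7 226.9] 16 [0.4927 0.2969] r 75.2 ang -140.2
top notch [0.5224 0.3977 0.0589] r 59.7 ang 118.1
top drive_pin [0.5641 0.2984 0.0567] r 48.5 ang -73.7
side yel [277.7 232.3] 9 [0.4951 0.2992] r 71.9 ang -140.4
side notch [0.5281 0.3995 0.0565] r 58.9 ang 112.3
side drive_pin [0.5683 0.3043 0.0556] r 44.4 ang -66.4
```

```bash

python3 -m jog '[[[-21,-9,0,0,0,0,0],[-21,-9,0,0,0,0,0],[-21,-9,0,0,0,0,0],[-21,-9,0,0,0,0,0],[-21,-9,0,0,0,0,0]]]'
python3 -m jog '[[[-21,-9,0,0,0,0,0],[-21,-9,0,0,0,0,0],[-21,-9,0,0,0,0,0],[-21,-9,0,0,0,0,0],[-21,-9,0,0,0,0,0]]]'
python3 -m jog '[[[-21,-9,0,0,0,0,0],[-21,-9,0,0,0,0,0],[-21,-9,0,0,0,0,0],[-21,-9,0,0,0,0,0],[-21,-9,0,0,0,0,0]]]'
python3 -m jog '[[[-21,-9,0,0,0,0,0],[-21,-9,0,0,0,0,0],[-21,-9,0,0,0,0,0],[-21,-9,0,0,0,0,0],[-21,-9,0,0,0,0,0]]]'
python3 -m jog '[[[0,0,0,0,0,0.12,0],[0,0,0,0,0,0.12,0],[0,0,0,0,0,0.12,0],[0,0,0,0,0,0.12,0],[0,0,0,0,0,0.12,0]]]'
python3 -m jog '[[[0,0,0,0,0,0.12,0],[0,0,0,0,0,0.12,0],[0,0,0,0,0,0.12,0],[0,0,0,0,0,0.12,0],[0,0,0,0,0,0.12,0]]]'
python3 -m jog '[[[0,0,0,0,0,0.12,0],[0,0,0,0,0,0.12,0],[0,0,0,0,0,0.12,0],[0,0,0,0,0,0.12,0],[0,0,0,0,0,0.12,0]]]'
python3 -m jog '[[[0,0,0,0,0,0.12,0],[0,0,0,0,0,0.12,0],[0,0,0,0,0,0.12,0],[0,0,0,0,0,0.12,0],[0,0,0,0,0,0.1,0]]]'
```

```text
clock: 1.7
position: [0.2837, 0.5163, 0.3039]
tool_rot: [3.142, 0.0, 2.82]
force: [-0.2, -0.6, -0.1]
grip_width: 0.0118
finger_force: 0.0
clock: 2.2
position: [0.3691, 0.4404, 0.304]
tool_rot: [3.141, 0.0, 2.82]
force: [-0.8, -0.0, 0.1]
grip_width: -0.0002
finger_force: 0.0
clock: 2.7
position: [0.4545, 0.3645, 0.304]
tool_rot: [3.141, 0.0, 2.82]
force: [0.5, 0.8, -0.4]
grip_width: 0.0004
finger_force: 0.0
clock: 3.2
position: [0.5399, 0.2886, 0.3039]
tool_rot: [3.142, 0.0, 2.82]
force: [-0.7, -0.3, -0.4]
grip_width: -0.0
finger_force: 0.0
clock: 3.7
position: [0.5392, 0.2893, 0.3039]
tool_rot: [3.142, -0.0, 2.215]
force: [0.2, -0.7, -0.7]
grip_width: 0.0
finger_force: 0.0
clock: 4.2
position: [0.5391, 0.2893, 0.3039]
tool_rot: [-3.142, -0.0, 1.615]
force: [-0.1, 1.6, -0.1]
grip_width: -0.0001
finger_force: 0.0
clock: 4.7
position: [0.5392, 0.2894, 0.3039]
tool_rot: [3.142, -0.0, 1.015]
force: [0.2, 0.5, -0.9]
grip_width: -0.0001
finger_force: 0.0
clock: 5.2
position: [0.5391, 0.2894, 0.3039]
tool_rot: [-3.142, -0.0, 0.435]
force: [-0.0, 0.4, -0.6]
grip_width: -0.0
finger_force: 0.0
```

```bash

python3 -m jog '[[[0,0,26,0,0,0,0],[0,0,26,0,0,0,0],[0,0,26,0,0,0,0],[0,0,26,0,0,0,0],[0,0,26,0,0,0,0]]]'
python3 - <<'E'
from h import *
print(bot.tip_reach)
f=shot("side","s1.png"); p=bot.observe()["position"]; print(p,pix(f,[p[0],p[1],p[2]-bot.tip_reach]))
i=cv2.imread('pics/s1.png')[120:270,200:400]; cv2.imwrite('pics/s1c.png',cv2.resize(i,(800,600),interpolation=cv2.INTER_CUBIC))
E
```

```text
clock: 5.7
position: [0.5391, 0.2894, 0.1729]
tool_rot: [-3.142, -0.0, 0.44]
force: [0.6, -0.2, -0.3]
grip_width: 0.0002
finger_force: 0.0
0.0726
[0.53766476 0.28891664 0.16908685] [299.80313818 209.35988196]
```

View pics/s1c.png

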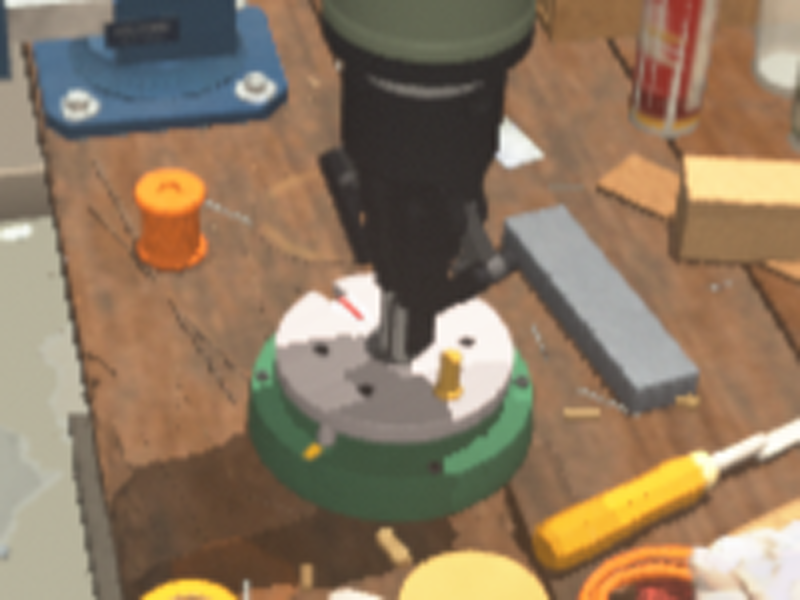

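```bash

python3 -m jog '[[[0,0,10,0,0,0,0],[0,0,10,0,0,0,0],[0,0,6,0,0,0,0],[0,0,4,0,0,0,0],[0,0,0,0,0,0,0]]]'
python3 -c "
from h import *
print(bot.observe()['position'])"
python3 -m jog '[[[4,0,0,0,0,0,0],[4,0,0,0,0,0,0],[4,0,0,0,0,0,0],[0,0,0,0,0,0,0],[0,0,0,0,0,0,0]]]'
python3 -m jog '[[[2,0,0,0,0,0,0],[2,0,0,0,0,0,0],[2,0,0,0,0,0,0],[0,0,0,0,0,0,0],[0,0,0,0,0,0,0]]]'
```

```text
clock: 6.25
position: [0.5392, 0.2893, 0.1438]
tool_rot: [-3.142, 0.0, 0.44]
force: [-0.4, -0.3, 0.1]
grip_width: 0.0
finger_force: 0.0
[0.53917786 0.28932913 0.14384528]
clock: 6.75
position: [0.5501, 0.2944, 0.1439]
tool_rot: [3.142, 0.0, 0.44]
force: [-0.7, 0.2, 0.6]
grip_width: -0.0001
finger_force: 0.0
clock: 7.25
position: [0.5555, 0.297, 0.1439]
tool_rot: [3.142, -0.0, 0.44]
force: [-0.5, -0.9, 0.6]
grip_width: -0.0001
finger_force: 0.2
```

```bash

python3 -m jog '[[[0,0,5,0,0,0,0],[1,0,0,0,0,0,0],[1,0,0,0,0,0,0],[1,0,0,0,0,0,0],[0,0,0,0,0,0,0]]]'
python3 -m jog '[[[1,0,0,0,0,0,0],[1,0,0,0,0,0,0],[1,0,0,0,0,0,0],[0,0,0,0,0,0,0],[0,0,0,0,0,0,0]]]'
python3 -m jog '[[[1,0,0,0,0,0,0],[1,0,0,0,0,0,0],[1,0,0,0,0,0,0],[0,0,0,0,0,0,0],[0,0,0,0,0,0,0]]]'
python3 - <<'E'
from h import *
meas("top");meas("side")
E
```

```text
clock: 7.75
position: [0.5582, 0.2983, 0.1388]
tool_rot: [3.142, 0.0, 0.44]
force: [-1.3, -0.4, -1.4]
grip_width: -0.0
finger_force: 0.7
clock: 8.25
position: [0.561, 0.2995, 0.139]
tool_rot: [3.142, -0.0, 0.44]
force: [-0.2, 0.8, -0.7]
grip_width: 0.0002
finger_force: 0.5
clock: 8.75
position: [0.5637, 0.3008, 0.1389]
tool_rot: [3.142, -0.0, 0.44]
force: [-1.9, 0.2, -0.1]
grip_width: -0.0001
finger_force: 0.6
top hub [274.6 192.9] 300 [0.5523 0.3429] r 2.8 ang -49.4
top red [258.2 208.6] 19 [0.5225 0.3741] r 40.4 ang 133.9
side hub [300.9 204.9] 146 [0.5554 0.3436] r 5.1 ang -15.9
side notch [0.5016 0.3061 0.0405] r 62.5 ang -141.5
side drive_pin [0.5804 0.3138 0.0526] r 43.2 ang -46.2
```

```bash

python3 -m jog '[[[3.6,0.44,0,0,0,-0.08,0],[3.6,0.44,0,0,0,-0.08,0],[3.6,0.44,0,0,0,-0.08,0],[3.6,0.44,0,0,0,-0.08,0],[3.6,0.44,0,0,0,-0.08,0]]]'
python3 -m jog '[[[3.6,0.44,0,0,0,-0.08,0],[3.6,0.44,0,0,0,-0.08,0],[3.6,0.44,0,0,0,-0.08,0],[3.6,0.44,0,0,0,-0.08,0],[3.6,0.44,0,0,0,-0.08,0]]]'
python3 - <<'E'
from h import *
meas("top");meas("side"); p=bot.observe()["position"][:2]-H; print(p,np.hypot(*p))
E
```

```text
clock: 9.65
position: [0.5795, 0.309, 0.1388]
tool_rot: [-3.141, 0.001, 0.843]
force: [-2.6, -0.8, 0.9]
grip_width: -0.0004
finger_force: 1.2
clock: 10.15
position: [0.5911, 0.3227, 0.1388]
tool_rot: [-3.141, 0.001, 1.243]
force: [-2.9, -1.7, 1.7]
grip_width: 0.0002
finger_force: 1.1
top hub [274.7 193.2] 283 [0.5517 0.3428] r 2.5 ang -61.4
top red [271.8 215.4] 21 [0.5092 0.3485] r 41.4 ang 175.2
top yel [300.2 227. ] 5 [0.4926 0.2939] r 77.2 ang -138.6
top notch [0.4898 0.3491 0.0595] r 60.8 ang 176.1
side hub [298.3 205.9] 100 [0.5491 0.3415] r 3.8 ang -111.8
side notch [0.491  0.3494 0.0558] r 59.7 ang 175.8
side drive_pin [0.4105 0.1986 0.0031] r 202.6 ang -133.7
[ 0.04065849 -0.02209956] 0.04627637973847014
```

```bash

python3 -m jog '[[[3.6,0.44,0,0,0,-0.08,0],[3.6,0.44,0,0,0,-0.08,0],[3.6,0.44,0,0,0,-0.08,0],[3.6,0.44,0,0,0,-0.08,0],[3.6,0.44,0,0,0,-0.08,0]]]'
python3 -m jog '[[[3.6,0.44,0,0,0,-0.08,0],[1.8,0.25,0,0,0,-0.04,0],[0,0,0,0,0,0,0]]]'
python3 - <<'E'
from h import *
meas("top");meas("side"); p=bot.observe()["position"][:2]-H; print(p,np.hypot(*p))
E
```

```text
clock: 11.05
position: [0.5964, 0.3399, 0.1389]
tool_rot: [-3.142, 0.001, 1.642]
force: [-0.1, -2.6, 0.3]
grip_width: -0.0002
finger_force: 1.1
clock: 11.35
position: [0.5965, 0.3456, 0.1389]
tool_rot: [-3.142, -0.0, 1.759]
force: [0.1, -0.5, 0.2]
grip_width: -0.0001
finger_force: 0.4
top hub [274.5 193.9] 254 [0.5503 0.3432] r 1.8 ang -96.3
top red [282.1 214.1] 20 [0.5116 0.329 ] r 42.1 ang -157.6
top yel [299.4 226.3] 7 [0.494  0.2954] r 75.2 ang -138.7
top notch [0.4956 0.3225 0.0611] r 59.3 ang -157.7
top drive_pin [0.5909 0.3634 0.0556] r 44.4 ang 24.5
side hub [298.4 205.9] 102 [0.5493 0.3415] r 3.7 ang -108.9
side hub [299.2 217.8] 4 [0.542  0.3036] r 42.3 ang -101.6
side notch [0.4935 0.3224 0.055 ] r 61.3 ang -158.4
[0.04598349 0.00062762] 0.045987776472450316
```

```bash

python3 -m jog '[[[1.8,0.25,0,0,0,-0.04,0],[1.8,0.25,0,0,0,-0.04,0],[1.8,0.25,0,0,0,-0.04,0],[1.8,0.25,0,0,0,-0.04,0],[1.8,0.25,0,0,0,-0.04,0]]]'
python3 -m jog '[[[1.8,0.25,0,0,0,-0.04,0],[0,0,0,0,0,0,0],[0,0,0,0,0,0,0]]]'
python3 - <<'E'
from h import *
f=meas("top");g=meas("side")
a=f["img"][160:240,220:320];b=g["img"][160:240,250:350]
cv2.imwrite('pics/c2.png',cv2.resize(cv2.hconcat([a,b]),(800,320),interpolation=cv2.INTER_CUBIC)[:,:,::-1])
E
```

```text
clock: 12.25
position: [0.5954, 0.3547, 0.1389]
tool_rot: [3.141, 0.0, 1.963]
force: [1.4, -1.7, 0.2]
grip_width: -0.0002
finger_force: 1.0
clock: 12.55
position: [0.5948, 0.3566, 0.1389]
tool_rot: [-3.142, -0.0, 1.999]
force: [0.1, 0.3, -0.7]
grip_width: -0.0003
finger_force: 0.0
top hub [274.5 194.1] 241 [0.5499 0.3432] r 1.9 ang -108.4
top red [286.  211.5] 21 [0.5167 0.3216] r 41.1 ang -145.3
top yel [299.4 226.3] 7 [0.494  0.2954] r 75.2 ang -138.7
top notch [0.497  0.3096 0.0621] r 64.2 ang -146.5
top drive_pin [0.583  0.3713 0.059 ] r 41.8 ang 39.0
side hub [298.4 205.8] 105 [0.5495 0.3417] r 3.4 ang -106.9
side red [286.  214.6] 5 [0.5178 0.3229] r 39.5 ang -145.9
side notch [0.5017 0.3112 0.0567] r 59.4 ang -145.3
side drive_pin [0.5875 0.3726 0.056 ] r 46.2 ang 36.7
```

View pics/c2.png

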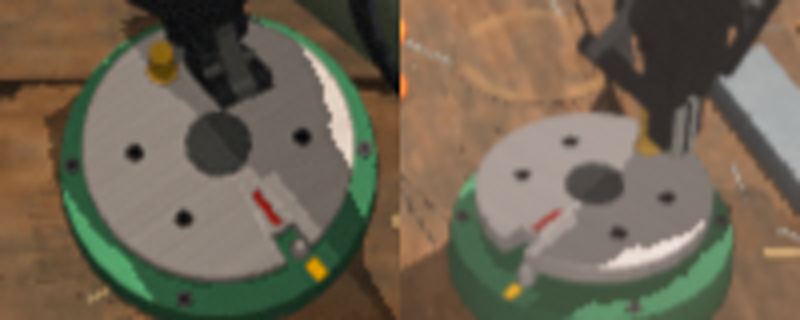

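```bash

python3 -m jog '[[[1.8,0.25,0,0,0,-0.04,0],[1.8,0.25,0,0,0,-0.04,0],[0,0,0,0,0,0,0],[0,0,0,0,0,0,0]]]'
python3 - <<'E'
from h import *
f=meas("top");g=meas("side")
for q in (f,g): print([(np.round(a["xyz"],4),a["conf"]) for a in bot.spot_point("dowel_tip",q)])
a=f["img"][190:235,260:315];b=g["img"][190:235,260:315]
cv2.imwrite('pics/c3.png',cv2.resize(cv2.hconcat([a,b]),(792,324),interpolation=cv2.INTER_CUBIC)[:,:,::-1])
E
```

```text
clock: 13.35
position: [0.5937, 0.3599, 0.1389]
tool_rot: [3.142, -0.0, 2.08]
force: [0.4, -0.9, -0.0]
grip_width: 0.0004
finger_force: 0.2
top hub [274.5 194.1] 240 [0.5498 0.3433] r 1.8 ang -112.4
top red [287.4 210.8] 23 [0.5181 0.3189] r 41.6 ang -141.1
top yel [299.4 226.3] 7 [0.494  0.2954] r 75.2 ang -138.7
top notch [0.5026 0.3066 0.0597] r 61.4 ang -141.3
top drive_pin [0.5805 0.3724 0.0597] r 40.6 ang 42.4
side hub [298.4 205.8] 105 [0.5495 0.3417] r 3.4 ang -106.9
side red [287.2 215.2] 9 [0.5199 0.3205] r 39.2 ang -141.3
side notch [0.5058 0.3076 0.0564] r 58.3 ang -140.1
side drive_pin [0.5837 0.3731 0.0547] r 43.5 ang 40.2
[(array([0.5046, 0.304 , 0.0386]), 0.47)]
[(array([0.5054, 0.3072, 0.0563]), 0.72), (array([0.4991, 0.3048, 0.0417]), 0.35), (array([4.515e-01, 5.221e-01, 3.000e-04]), 0.31)]
```

View pics/c3.png

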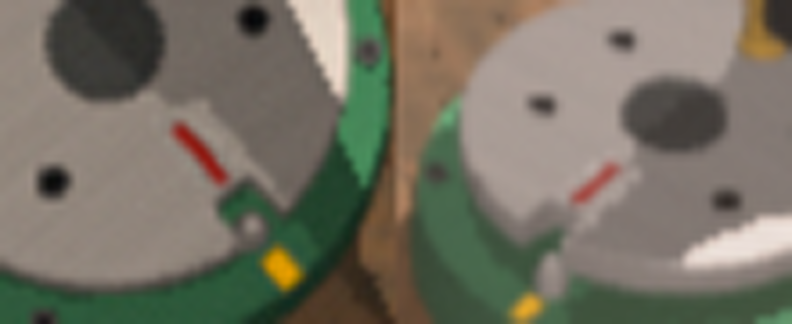

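```bash
python3 - <<'E'
from h import *
f=bot.grab_frame("top");g=bot.grab_frame("side")
def A(v): return np.degrees(np.arctan2(v[1],v[0]))
for f,pts in((f,dict(hub=(104,42,.060),r0=(177,127,.056),r1=(224,182,.056),dow=(253,228,.042),y=(282,270,.03))),(g,dict(hub=(673-396,114,.06),r0=(614-396,168,.056),r1=(577-396,200,.056),dow=(550-396,262,.042),y=(525-396,307,.03)))):
    w={k:ray(f,(260+u/7.2-.5,190+v/7.2-.5),z)[:2] for k,(u,v,z) in pts.items()}
    for k in w: print(k,np.round(w[k],4),np.round(1e3*np.hypot(*(w[k]-w["hub"])),1),round(A(w[k]-w["hub"]),1))
E
```

```text
hub [0.5475 0.3443] 0.0 0.0
r0 [0.5252 0.3252] 29.3 -139.3
r1 [0.5103 0.313 ] 48.6 -139.9
dow [0.5013 0.305 ] 60.6 -139.6
y [0.4926 0.2969] 72.5 -139.2
hub [0.5489 0.3435] 0.0 0.0
r0 [0.527  0.3271] 27.4 -143.1
r1 [0.5131 0.3151] 45.8 -141.6
dow [0.5031 0.305 ] 59.9 -139.9
y [0.4947 0.2998] 69.6 -141.1
```

```bash

python3 -m jog '[[[-5,0,0,0,0,0,0],[-5,0,0,0,0,0,0],[0,0,-12,0,0,0,0],[0,0,-12,0,0,0,0],[0,0,-12,0,0,0,0]]]'
python3 -m jog '[[[4.5,-12,0,0,0,0,0],[4.5,-12,0,0,0,0,0],[4.5,-12,0,0,0,0,0],[4.5,-11,0,0,0,0,0],[0,0,0,0,0,0,0]]]'
python3 -m jog '[[[0,0,0,0,0,0.14,0],[0,0,0,0,0,0.14,0],[0,0,0,0,0,0.14,0],[0,0,0,0,0,0.14,0],[0,0,0,0,0,0.14,0]]]'
python3 -m jog '[[[0,0,0,0,0,0.14,0],[0,0,0,0,0,0.14,0],[0,0,0,0,0,0.14,0],[0,0,0,0,0,0,0],[0,0,0,0,0,0,0]]]'
python3 - <<'E'
from h import *
f=meas("side");f=meas("top")
E
```

```text
clock: 14.45
position: [0.5988, 0.3514, 0.1765]
tool_rot: [3.141, -0.0, 2.08]
force: [0.1, -0.1, -0.3]
grip_width: 0.0001
finger_force: 0.0
clock: 14.95
position: [0.5478, 0.3445, 0.1761]
tool_rot: [3.141, -0.001, 2.081]
force: [-0.4, -0.2, -0.7]
grip_width: -0.0001
finger_force: 0.0
clock: 15.45
position: [0.5494, 0.3443, 0.1757]
tool_rot: [3.141, -0.001, 1.374]
force: [-0.5, -0.1, -0.2]
grip_width: -0.0002
finger_force: 0.0
clock: 15.95
position: [0.5491, 0.3443, 0.1753]
tool_rot: [3.141, -0.0, 0.964]
force: [-0.2, -0.5, 0.7]
grip_width: -0.0001
finger_force: 0.0
side hub [298.2 205.5] 116 [0.5493 0.3428] r 2.5 ang -118.6
side red [287.3 215. ] 7 [0.5202 0.3212] r 38.5 ang -141.9
side notch [0.5036 0.3097 0.0542] r 58.7 ang -143.0
side drive_pin [0.588  0.3757 0.0547] r 48.5 ang 39.3
top hub [267.8 196.2] 140 [0.5459 0.3559] r 11.8 ang 112.9
top hub [283.1 195.6] 53 [0.5469 0.327 ] r 18.4 ang -101.3
top notch [0.5003 0.3063 0.0583] r 63.4 ang -142.4
```

```bash

python3 -m jog '[[[0,0,13,0,0,0,0],[0,0,13,0,0,0,0],[0,0,12,0,0,0,0],[0,0,0,0,0,0,0],[0,0,0,0,0,0,0]]]'
python3 -m jog '[[[0,0,1,0,0,0,0],[0,0,1,0,0,0,0],[0,0,1,0,0,0,0],[0,0,1,0,0,0,0],[0,0,1,0,0,0,0]]]'
python3 -m jog '[[[0,0,1,0,0,0,0],[0,0,1,0,0,0,0],[0,0,0,0,0,0,0]]]'
python3 -m jog '[[[0,0,1,0,0,0,0],[0,0,1,0,0,0,0],[0,0,0,0,0,0,0]]]'
```

```text
clock: 16.85
position: [0.5488, 0.3437, 0.1364]
tool_rot: [-3.141, 0.001, 0.96]
force: [-0.2, 0.3, -0.1]
grip_width: 0.0
finger_force: 0.0
clock: 17.35
position: [0.5489, 0.344, 0.1321]
tool_rot: [3.142, -0.0, 0.96]
force: [-0.4, -0.9, 5.4]
grip_width: -0.0001
finger_force: 2.6
clock: 17.65
position: [0.5489, 0.344, 0.13]
tool_rot: [3.142, -0.0, 0.96]
force: [-0.3, -0.5, 2.5]
grip_width: -0.0004
finger_force: 1.2
clock: 17.95
position: [0.5489, 0.344, 0.1279]
tool_rot: [3.142, -0.0, 0.96]
force: [-0.4, 0.6, 2.3]
grip_width: 0.0002
finger_force: 1.2
```

```bash

python3 -m jog '[[[0,0,1,0,0,0,0],[0,0,1,0,0,0,0],[0,0,0,0,0,0,0]]]'
python3 -m jog '[[[0,0,1,0,0,0,0],[0,0,1,0,0,0,0],[0,0,0,0,0,0,0]]]'
python3 -m jog '[[[0,0,1,0,0,0,0],[0,0,1,0,0,0,0],[0,0,0,0,0,0,0]]]'
python3 -m jog '[[[0,0,1,0,0,0,0],[0,0,0.5,0,0,0,0],[0,0,0,0,0,0,0]]]'
```

```text
clock: 18.25
position: [0.5488, 0.344, 0.1259]
tool_rot: [3.142, -0.0, 0.96]
force: [0.7, 0.7, 2.4]
grip_width: 0.0001
finger_force: 1.1
clock: 18.55
position: [0.5489, 0.344, 0.1239]
tool_rot: [3.142, -0.0, 0.96]
force: [0.3, 0.6, 2.5]
grip_width: 0.0
finger_force: 1.0
clock: 18.85
position: [0.5488, 0.344, 0.1218]
tool_rot: [3.142, -0.0, 0.96]
force: [0.5, 0.9, 2.6]
grip_width: 0.0001
finger_force: 1.0
clock: 19.15
position: [0.5489, 0.344, 0.1206]
tool_rot: [-3.142, -0.0, 0.96]
force: [-1.2, 0.3, 8.2]
grip_width: -0.0001
finger_force: 4.0
```

```bash

python3 -m jog '[[[0,0,0.7,0,0,0,0],[0,0,0,0,0,0,0]]]'
python3 -m jog '[[[0,0,-5,0,0,0,0],[0,0,-15,0,0,0,0],[0,0,-30,0,0,0,0],[0,0,-40,0,0,0,0],[0,0,-40,0,0,0,0]]]'
python3 -m jog '[[[0,0,0,0,0,0,0],[0,0,0,0,0,0,0],[0,0,0,0,0,0,0]]]'
python3 - <<'E'
from h import *
f=meas("top",.044);g=meas("side",.044)
a=f["img"][160:240,220:320];b=g["img"][160:240,250:350]
cv2.imwrite('pics/c4.png',cv2.resize(cv2.hconcat([a,b]),(800,320),interpolation=cv2.INTER_CUBIC)[:,:,::-1])
E
```

```text
clock: 19.35
position: [0.549, 0.344, 0.1205]
tool_rot: [3.142, -0.001, 0.96]
force: [-2.7, -0.9, 16.9]
grip_width: -0.0
finger_force: 8.4
clock: 19.85
position: [0.5486, 0.3436, 0.2517]
tool_rot: [3.142, 0.001, 0.959]
force: [1.4, 0.3, -0.2]
grip_width: 0.0002
finger_force: 0.0
clock: 20.15
position: [0.5484, 0.3438, 0.2493]
tool_rot: [-3.141, 0.001, 0.96]
force: [0.4, -0.1, -0.4]
grip_width: -0.0
finger_force: 0.0
top hub [274.2 197.4] 224 [0.5471 0.3439] r 3.6 ang -162.1
top red [287.  212.1] 19 [0.5187 0.3195] r 40.8 ang -141.3
top notch [0.5038 0.307  0.0494] r 60.2 ang -140.9
side hub [297.9 209.9] 105 [0.5489 0.3422] r 3.2 ang -119.7
side red [287.  219.3] 6 [0.5199 0.3208] r 39.0 ang -141.7
side yel [310.5 191. ] 6 [0.6   0.423] r 92.4 ang 57.6
side notch [0.5025 0.3073 0.0429] r 61.0 ang -141.9
side drive_pin [0.5052 0.309  0.0432] r 57.9 ang -141.5
```

View pics/c4.png

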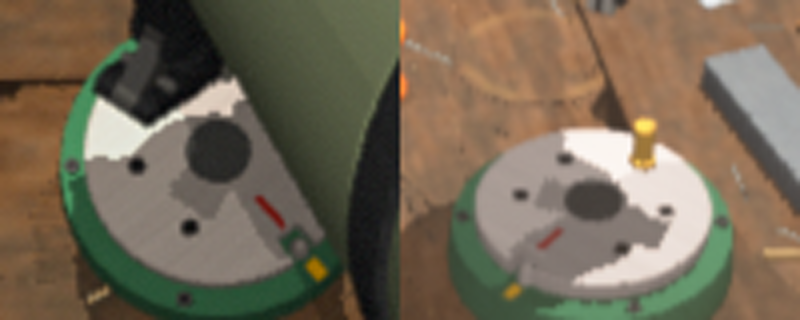

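The plate sits flat and low on the base. The dowel is in the notch at about crop (300,243), the yellow line is just outside it, and the gripper is clear.

```bash
python3 -c "
from workcell import bot
print(bot.job_done())"
```

```text
the job is handed in; nothing more can be done
None
```

I turned the plate until its notch was over the dowel, pressed it home to the stop (about 12 mm) and handed the job in with the gripper clear; the hand-in returned no verdict.

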